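# Open the ticket counter

## Robot

A 6-joint arm with a two-finger parallel gripper is mounted at the origin on the work surface. World frame = base frame: x ahead of the robot, y to its left, z up, the work surface at z = 0. Lengths are in m, angles in rad, forces in N, time in s.
With the tool pointing down it reaches from about 0.35 to 0.975 m from the base axis. Payload 4.9 kg.
Tool frame: the origin (TCP) lies on the mounting face of the last link; the fingertips stand 173 mm ahead of it and the grasp point (between the pads) lies 155 mm ahead of it (tcp_to_grasp is the distance from the TCP to the grasp point, in m); z points along the fingers, y is the line along which they close (so a half turn about z gives the same grasp; the last joint's range is limited). The gripper opens to 85 mm and grips with 20 to 120 N. Pads are 22 mm wide; open, the fingers measure 114 mm over their backs; the gripper's body (76 mm by 85 mm) begins 54 mm behind the grasp point. The pads swing forward as they close: fully open they stand 13 mm farther back than shut.
Start: joints at [1.161, 0.053, 1.613, -0, 1.476, -0.119], TCP at [0.179, 0.599, 0.405] pointing down, gripper open.
Joint ranges: [-3.01, 3.01], [-1.01, 2.22], [0.06, 2.58], [-1.02, 4.17], [0.09, 2.62], [-3.14, 3.14]. Speed limits (rad/s): [2.57, 2.57, 3.14, 3.14, 3.14, 3.14].

## Interface

Orientations are given as a rotation vector (axis times angle).
In Python, from station import get_obs, get_image, calibration, finish_job, tcp_to_grasp gives the robot as it stands. The module is installed in compiled form; this text tells all that it offers.
- The arm moves only by the tool arm_command, never from a script. Its argument "plan" is a list that holds one entry, the list of rows, each a list of 6 numbers: the shift along the tool's x, y, z in cm, then the turn, a rotation vector about the tool's x, y, z in rad. A call has 1 to 12 rows; each row is the pose to reach, as a shift and turn from the pose commanded when the call began, along the tool's axes at that moment; what a row does not reach only later rows make up. A row lasts 1/12 s, in which the tool goes at most 41.7 mm and 7.16 degrees, less where a joint would pass 70% of its speed; a pose out of reach is approached as far as the arm can. A call with a gripper value outside its range is refused whole. "gripper" is the closure, from -1 (fully open) to 1 (shut), set as the call begins (left out, the last holds). The fingers move at their own pace and stop on an object; "force" is the grip in N (left out, the last holds). Time passes only in rows, so rows that repeat a pose let the fingers close. It gives the time, the measured TCP pose, the force, the opening and the grip force at its end, in the units of the state.
- get_obs(): the state, without advancing time (a new reading comes with each control period).
- get_image(name): name is "scene" or "top" or "wrist"; returns (picture, depth): 480x640x3 uint8, blue, green, red; 480x640 float32, m along the optical axis (not along the pixel's ray), 0 where there is no reading.
- calibration(name): a dict with "fx", "fy", "cx", "cy" (pixels), "pose" (4x4, takes a point from camera to world coordinates). Camera axes: x right, y up, looking along -z (the intrinsics and any distortion apply to the point x, -y, -z); pixel columns grow to the right and rows downward; lengths in m; the calibration is good to about 2 mm. A picture is of the moment at which its call begins: read the wrist's pose just before it. calibration takes no time and is no camera call; for the wrist camera it gives the pose at the moment of the call.
- finish_job(): hands the job in; it is judged then, once.
The state is a dict: "t": time; "q": joint angles; "dq": joint speeds; "effort": joint torques, N m; "tool_pos": TCP position; "tool_rot": TCP orientation; "contact_force": force on the tool from outside, world axes, zero at the start; "wrist_torque": the same for the moment, N m; "opening": finger opening in m; "grip_force": force on a finger pad.
Only numpy, scipy, OpenCV 4.12 (cv2) and the standard library are available. Lean on these libraries where they do the work, as an engineer would, in place of code of your own. Each camera call takes 0.05 s, during which the arm holds its last target. There are 200 camera calls.

## Task

Open the ticket counter for the day using only the fingertips: press the square switch of the power block well down so that it is on, then press the wide bar key on the ticket printer well down in the same way, then tap the button on top of the counter bell to call the first customer and let it spring back. Press each one lightly and only in that order, do not lift or shift the bell, and leave everything else on the desk where it is.

Things in the scene. Friction and masses are not known exactly. Their poses are not given: they have to be found in the camera images.
- power_block: White mains socket block screwed to the desk, lying flat: 66 (its x) by 170 (its y) by 40 mm high, with two round grey sockets on top and one square black push switch near its +y end. Origin at the centre of the underside, z up.
- power_key_top (a point): Centre of the top face of the square switch, 30 x 30 mm, 56 mm from the block's centre along its +y; 56 mm above the desk when up, 16 mm proud of the block. Moves down with the switch; z up.
- power_key (a joint): Travel of the square switch in m: 0 up (off), 0.012 fully down against its stop (on counts from 0.005). It goes straight down on a stiff detent, stays where it is left and does not come up again: about 4 N to start it, 5.3 N at 0.005, 7 N at the stop. More than 35 N on the block or switch is too hard.
- printer: Grey box-shaped ticket printer fixed to the desk: 140 (its x) by 130 (its y) by 95 mm high, a paper ticket sticking about 30 mm out of a slot in the +x half of the top. Origin at the centre of the underside, z up.
- printer_key_top (a point): Centre of the top face of the wide white bar key, 24 mm (x) by 64 mm (y), on the printer's top 35 mm from its centre along its -x; 111 mm above the desk when up, 16 mm proud of the top. Moves down with the key; z up.
- printer_key (a joint): Travel of the bar key in m: 0 up (off), 0.012 fully down against its stop (on counts from 0.005). Straight down on a stiff detent, stays where it is left and does not come up again: about 4 N to start it, 5.3 N at 0.005, 7 N at the stop. More than 35 N on the printer or key is too hard.
- bell: Steel dome counter bell standing loose on the desk: black foot 88 mm across, dome 53 mm high, about 0.35 kg. Origin at the centre of the underside, z up.
- bell_pin_top (a point): Centre of the top of the bell's button, an upright steel pin 18 mm across in the middle of the dome; 69 mm above the desk when up, 16 mm proud of the dome. Moves down with the button.
- bell_pin (a joint): Travel of the bell's button in m: 0 at rest (up), 0.008 fully down; the bell rings beyond 0.003. A spring pushes it back up (about 2.8 N at 0.003, 6.3 N fully down). More than 35 N on the bell is too hard.
- jar: Bystander: loose clear jar with a red lid, 64 mm across, 75 mm high; leave alone. Origin at the centre of the underside.
- pencil_tin: Bystander: loose closed metal pencil tin, 75 x 190 x 22 mm; leave alone. Origin at the centre of the underside.
- booklets: Bystander: loose bundle of ticket booklets, 75 x 130 x 40 mm; leave alone. Origin at the centre of the underside.
- calculator: Bystander: loose desk calculator, 130 x 85 x 18 mm; leave alone. Origin at the centre of the underside.
Not all that is in view belongs to the job. Several things have the shape of the bell; the one meant has the colours described above. There is more than one size of the power_block; the job needs the larger.

How it is judged:
By the outcome, as a careful person would: the job done as asked, in the order asked, and still so for the second after the job is handed in, with the robot touching nothing.
It also fails if it takes over 48 s, if anything falls off the work surface, if the arm or the gripper's body presses on something with over 40 N, if the wrist force passes 120 N, or if a joint passes its speed limit or range.

## Working session

There is one attempt and no reset: what is moved stays moved. The work goes in short steps, Python scripts to look and compute and a tool call to move; the robot and the scene stay as the last step left them, time stands still between calls to the robot, and variables do not carry over. Pictures are saved under pics/ and viewed, at most 10 in all, crops included, and the job is handed in when it is done.

Besides the shell and the picture viewer there is one more tool, called after ">>>" as a command line: name --argument value ..., lists and objects as JSON in quotes. arm_command: Moves the arm, as the interface text tells. Its arguments: {"type":"object","properties":{"plan":{"type":"array"},"gripper":{"type":"number"},"force":{"type":"number"}},"required":["plan"]}

```bash
mkdir -p pics; cat > h.py <<'E'
import numpy as np, cv2
from station import *
def world(c,d,u,v):
    z=d[v,u] if np.ndim(d)==2 else d
    p=np.array([(u-c['cx'])/c['fx']*z,-(v-c['cy'])/c['fy']*z,-z,1.0])
    return (c['pose']@p)[:3]
def snap(n,f):
    c=calibration(n); im,d=get_image(n); cv2.imwrite(f'pics/{f}.png',im); np.savez(f'{f}.npz',im=im,d=d,**c); return c,im,d
E
python3 - <<'E'
from h import *
o=get_obs(); print(o['t'],o['tool_pos'],o['tool_rot'],tcp_to_grasp)
for n in('top','scene'):
    c,im,d=snap(n,n+'0'); print(n,c)
E
```

```text
0.0 [0.17911016 0.59849692 0.40343091] [-0.45515954 -3.10787953  0.00320828] 0.1547
top {'fx': 570.1360821779296, 'fy': 570.1360821779296, 'cx': 320.08399647784654, 'cy': 239.40683450401366, 'pose': array([[ 1.67487189e-04,  9.90368771e-01, -1.38454572e-01,
         3.84210797e-01],
       [-9.99801062e-01,  2.92733535e-03,  1.97298479e-02,
         2.61943595e-02],
       [ 1.99451282e-02,  1.38423724e-01,  9.90172240e-01,
         1.32162264e+00],
       [ 0.00000000e+00,  0.00000000e+00,  0.00000000e+00,
         1.00000000e+00]])}
scene {'fx': 466.6369166434123, 'fy': 466.6369166434123, 'cx': 324.1157560919018, 'cy': 240.71495098199236, 'pose': array([[ 0.15008137, -0.56599452,  0.81063296,  1.40720905],
       [ 0.98865035,  0.08028738, -0.12698198, -0.0965391 ],
       [ 0.00678751,  0.82049019,  0.57162032,  0.7008664 ],
       [ 0.        ,  0.        ,  0.        ,  1.        ]])}
```

View pics/top0.png

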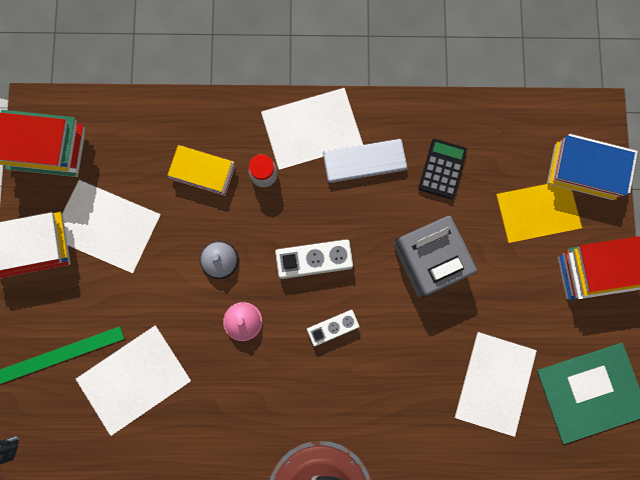

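View pics/scene0.png

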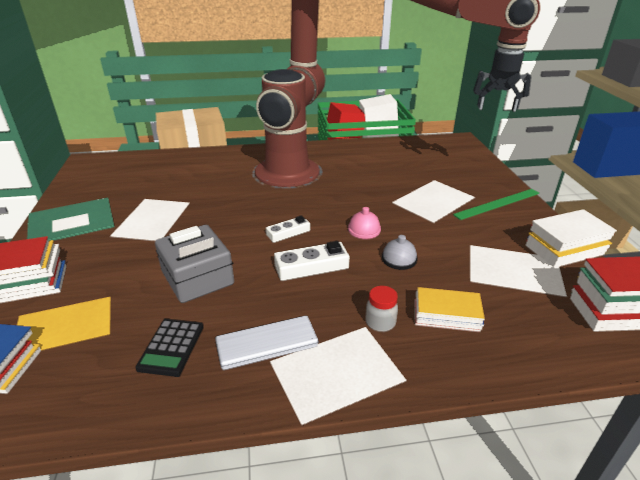

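The top view shows two bells: steel at (219,260) and pink at (243,322). The steel one with the black foot fits. It also shows two power blocks, one at (315,258) and a smaller one at (333,328); the job needs the larger. The printer's bar key is at (446,268). I'll confirm these in one enlarged crop and measure.

```bash
python3 - <<'E'
from h import *
for n in('top0','scene0'):
    f=np.load(n+'.npz'); d=f['d']; v,u=np.mgrid[:480,:640]
    P=np.stack([(u-f['cx'])/f['fx']*d,-(v-f['cy'])/f['fy']*d,-d],-1)@f['pose'][:3,:3].T+f['pose'][:3,3]
    R={'top0':dict(power=(270,235,360,285),small=(300,305,365,350),printer=(390,210,480,300),bell=(195,235,243,282)),
       'scene0':dict(power=(270,238,352,280),printer=(150,222,235,300),bell=(378,230,420,272))}[n]
    H=dict(power=(.049,.065),small=(.03,.06),printer=(.103,.12),bell=(.061,.08))
    B=dict(power=(.034,.046),small=(.02,.06),printer=(.085,.10),bell=(.012,.08))
    for k,(a,b,c,e) in R.items():
        Q=P[b:e,a:c].reshape(-1,3)
        for lab,(lo,hi) in(('key',H[k]),('body',B[k])):
            q=Q[(Q[:,2]>lo)&(Q[:,2]<hi)]
            if len(q)<3: print(n,k,lab,len(q));continue
            r=cv2.minAreaRect((q[:,:2]*1000).astype(np.float32))
            print(n,k,lab,len(q),'mean',q.mean(0).round(4),'z',np.median(q[:,2]).round(4),'rect',np.round(r[0],1),np.round(r[1],1),round(r[2],1))
    if n=='top0':
        cv2.imwrite('pics/crop.png',cv2.resize(f['im'][200:360,190:490],None,fx=2.6,fy=2.6,interpolation=2))
        for name,(uu,vv) in dict(sw=(289,261),bar=(446,268),pin=(217,258)).items(): print(name,P[vv,uu].round(4))
E
```

```text
top0 power key 181 mean [0.5124 0.0692 0.0554] z 0.0553 rect [512.9  69.4] [30.6 29.6] 8.1
top0 power body 1889 mean [0.5207 0.0093 0.0402] z 0.0402 rect [520.7  13.9] [ 66.1 169.2] 8.3
top0 small key 159 mean [ 0.3601 -0.0154  0.0341] z 0.0333 rect [366.1 -30.3] [ 40.5 104. ] 23.2
top0 small body 957 mean [ 0.3652 -0.0289  0.0274] z 0.0269 rect [365.2 -29.1] [ 43.4 112.1] 22.6
top0 printer key 451 mean [ 0.5083 -0.2621  0.1108] z 0.1108 rect [ 522.  -258.3] [89.6 75.8] 26.3
top0 printer body 3150 mean [ 0.5232 -0.2528  0.0944] z 0.0945 rect [ 523.5 -255.4] [140.1 130.6] 24.3
top0 bell key 52 mean [0.5202 0.2321 0.0683] z 0.0689 rect [520.8 232.1] [16.1 16. ] 5.0
top0 bell body 1007 mean [0.5179 0.2287 0.0408] z 0.0421 rect [521.5 232.5] [83.4 80.5] 6.1
sw [0.5124 0.0702 0.0558]
bar [ 0.4927 -0.2678  0.1089]
pin [0.5173 0.228  0.0696]
scene0 power key 131 mean [0.5172 0.0668 0.0565] z 0.0573 rect [513.3  67.6] [35.3 30.3] 8.1
scene0 power body 1152 mean [0.5313 0.0039 0.0418] z 0.0423 rect [521.8  12. ] [ 70.5 169. ] 8.5
scene0 printer key 442 mean [ 0.5215 -0.2595  0.1112] z 0.1121 rect [ 522.9 -261.4] [93.6 76.1] 29.5
scene0 printer body 1741 mean [ 0.5474 -0.2555  0.0957] z 0.0967 rect [ 526.7 -256.9] [141.7 130. ] 24.5
scene0 bell key 47 mean [0.5241 0.2304 0.0678] z 0.0681 rect [522.7 230.8] [17.3 17.6] 2.5
scene0 bell body 774 mean [0.5388 0.2248 0.0378] z 0.0389 rect [492.  210.1] [157.4  77.8] 28.0
```

View pics/crop.png

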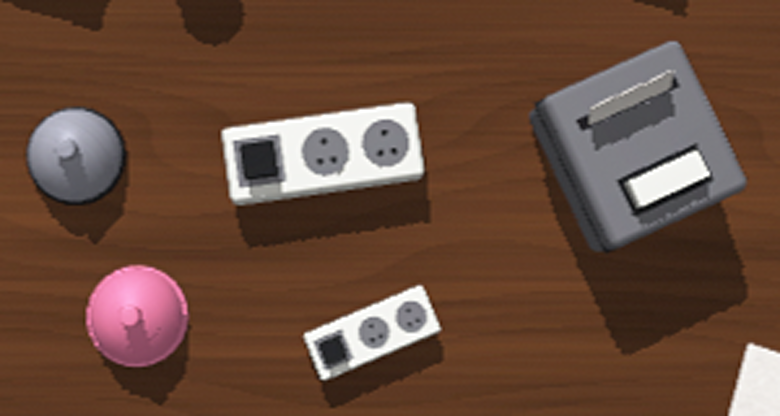

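The crop shows the steel, dark-footed bell at (68,150), the larger block at (320,150) with its switch at (260,160), and the bar key at (668,178). Next I close the fingers and move over the switch.

>>> arm_command --plan '[[[-4,-3.4,0,0,0,0],[-8,-6.8,0,0,0,0],[-11,-9.5,0,0,0,0],[-14,-12.2,0,0,0,0],[-17,-14.8,0,0,0,0],[-20,-17.4,0,0,0,0],[-23,-20,0,0,0,0],[-26,-22.6,0,0,0,0],[-29,-25.2,0,0,0,0],[-32,-27.8,0,0,0,0],[-35,-30.4,0,0,0,0],[-38,-33,0,0,0,0]]]' --gripper 1 --force 20

```text
t: 1.1
tool_pos: [0.4472, 0.1745, 0.4044]
tool_rot: [-0.455, -3.108, -0.0]
contact_force: [0.6, 1.4, 0.1]
opening: -0.0006
grip_force: 0.0
```

```bash
cat >> h.py <<'E'
from scipy.spatial.transform import Rotation
def to(x,y,tipz):
    o=get_obs(); R=Rotation.from_rotvec(o['tool_rot'])
    tip=o['tool_pos']+R.apply([0,0,.173])
    print('t',round(o['t'],2),'tip',tip.round(4),'F',np.round(o['contact_force'],1),'open',o['opening'],'z axis',R.as_matrix()[:,2].round(4))
    print('delta cm',(100*R.inv().apply(np.array([x,y,tipz])-tip)).round(2))
E
python3 -c "
from h import *
to(.513,.069,.085)"
```

```text
t 1.1 tip [0.4472 0.1745 0.2314] F [0.6 1.4 0.1] open -0.0005826847409887145 z axis [-1.e-04  1.e-04 -1.e+00]
delta cm [-9.33 -8.22 14.64]
```

>>> arm_command --plan '[[[-2.5,-2.2,2,0,0,0],[-5,-4.4,4,0,0,0],[-7.3,-6.4,6,0,0,0],[-8.7,-7.6,8.5,0,0,0],[-9.2,-8.1,11,0,0,0],[-9.2,-8.1,13,0,0,0],[-9.2,-8.1,14.3,0,0,0],[-9.2,-8.1,14.6,0,0,0],[-9.2,-8.1,14.6,0,0,0],[-9.2,-8.1,14.6,0,0,0],[-9.2,-8.1,14.6,0,0,0]]]'

```text
t: 2.02
tool_pos: [0.5124, 0.0728, 0.2605]
tool_rot: [0.454, 3.106, 0.001]
contact_force: [-0.1, -0.4, 0.9]
opening: 0.0002
grip_force: 0.0
```

```bash
python3 -c "
from h import *
to(.513,.069,.0455)
snap('wrist','w1')"
```

```text
t 2.02 tip [0.5129 0.0728 0.0875] F [-0.1 -0.4  0.9] open 0.00022869186129204614 z axis [ 0.0031 -0.     -1.    ]
delta cm [-0.1  -0.37  4.2 ]
```

View pics/w1.png

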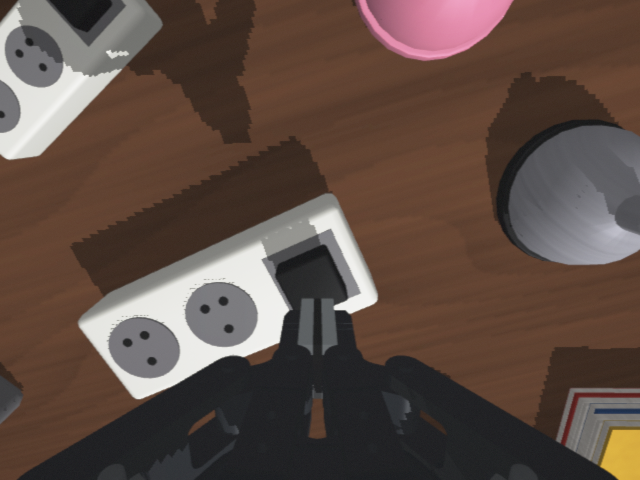

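The wrist view shows the fingertips at (317,310), at the edge of the black switch (310,280) but 30 mm higher, so they are about aligned. I press in slow steps.

>>> arm_command --plan '[[[-0.1,-0.2,0.7,0,0,0],[-0.1,-0.2,1.4,0,0,0],[-0.1,-0.2,2.0,0,0,0],[-0.1,-0.2,2.4,0,0,0],[-0.1,-0.2,2.6,0,0,0],[-0.1,-0.2,2.8,0,0,0],[-0.1,-0.2,3.0,0,0,0],[-0.1,-0.2,3.2,0,0,0],[-0.1,-0.2,3.4,0,0,0],[-0.1,-0.2,3.6,0,0,0],[-0.1,-0.2,3.8,0,0,0],[-0.1,-0.2,3.8,0,0,0]]]'

```text
t: 3.07
tool_pos: [0.5121, 0.0703, 0.2207]
tool_rot: [0.455, 3.108, -0.0]
contact_force: [-1.4, 0.4, 0.4]
opening: 0.0002
grip_force: 0.6
```

```bash
python3 -c "
from h import *
to(.513,.069,.0455)"
```

```text
t 3.07 tip [0.5122 0.0703 0.0477] F [-1.4  0.4  0.4] open 0.00019874745720841562 z axis [ 1.e-04 -0.e+00 -1.e+00]
delta cm [-0.12 -0.1   0.22]
```

```bash
python3 -c "
from h import *
to(.513,.069,.0455)
c,im,d=snap('wrist','w2'); cv2.imwrite('pics/w2c.png',cv2.resize(im[150:420,120:480],None,fx=2,fy=2))"
```

```text
t 3.07 tip [0.5122 0.0703 0.0477] F [-1.4  0.4  0.4] open 0.00019874745720841562 z axis [ 1.e-04 -0.e+00 -1.e+00]
delta cm [-0.12 -0.1   0.22]
```

View pics/w2c.png

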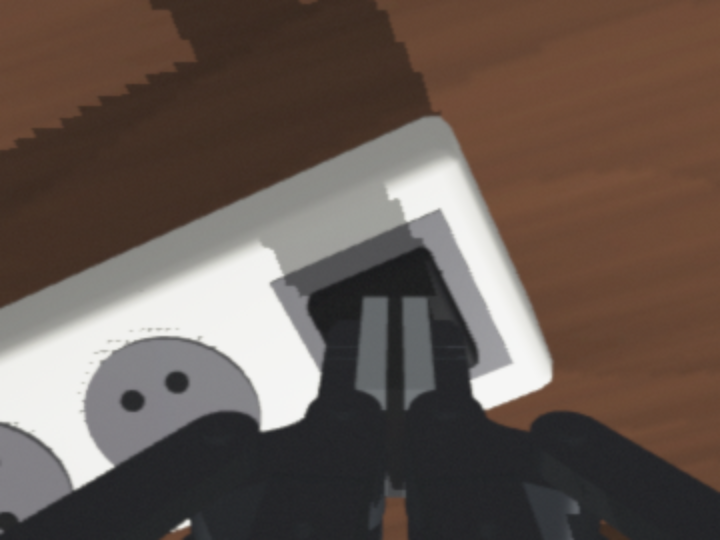

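```bash
python3 -c "
from h import *
f=np.load('w2.npz')
for u,v in((300,289),(310,284),(325,280),(290,296)): print(world(f,f['d'],u,v).round(4), f['im'][v,u])
f=np.load('w1.npz')
for u,v in((305,270),(300,265),(315,260)): print(world(f,f['d'],u,v).round(4), f['im'][v,u])
to(0,0,0)"
```

```text
[0.5    0.0657 0.0439] [30 29 27]
[0.4992 0.0704 0.0433] [30 28 29]
[0.4988 0.0773 0.0443] [30 29 29]
[0.5012 0.0608 0.0456] [32 31 31]
[0.5039 0.0686 0.0555] [43 42 42]
[0.5009 0.0669 0.0547] [32 31 29]
[0.5002 0.0751 0.0553] [41 39 39]
t 3.12 tip [0.5123 0.0703 0.0477] F [-1.5  0.7  1.5] open -0.00014317669809265967 z axis [ 6.e-04 -0.e+00 -1.e+00]
delta cm [ 47.07 -21.42   4.74]
```

The visible part of the switch top went from z = 0.055 to 0.044, so it is about 11–12 mm down and on. Now I lift and go over the bar key.

>>> arm_command --plan '[[[0,0,-3,0,0,0],[0,0,-6.5,0,0,0],[-0.4,-1.5,-10,0,0,0],[-1,-4.5,-12,0,0,0],[-1.8,-8,-13,0,0,0],[-2.7,-12,-13,0,0,0],[-3.6,-16,-13,0,0,0],[-4.6,-20,-13,0,0,0],[-5.6,-24,-13,0,0,0],[-6.6,-28,-13,0,0,0],[-7.4,-31,-13,0,0,0],[-7.8,-33,-13,0,0,0]]]'

```text
t: 4.12
tool_pos: [0.4918, -0.2715, 0.3506]
tool_rot: [0.459, 3.106, -0.002]
contact_force: [0.4, 0.2, 0.6]
opening: -0.0002
grip_force: 0.0
```

>>> arm_command --plan '[[[0,0,0,0,0,0],[0,0,1.5,0,0,0],[0,0,3,0,0,0],[0,0,3.6,0,0,0],[0,0,3.6,0,0,0],[0,0,3.6,0,0,0],[0,0,3.6,0,0,0]]]'

```text
t: 4.7
tool_pos: [0.4926, -0.268, 0.3156]
tool_rot: [0.454, 3.107, -0.001]
contact_force: [-0.3, -0.7, -0.1]
opening: 0.0
grip_force: 0.0
```

```bash
python3 -c "
from h import *
to(.4926,-.2695,.103)
c,im,d=snap('wrist','w3')"
```

```text
t 4.7 tip [ 0.4929 -0.2682  0.1426] F [-0.3 -0.7 -0.1] open 3.126337134505001e-05 z axis [ 1.3e-03 -8.0e-04 -1.0e+00]
delta cm [-0.01 -0.13  3.96]
```

View pics/w3.png

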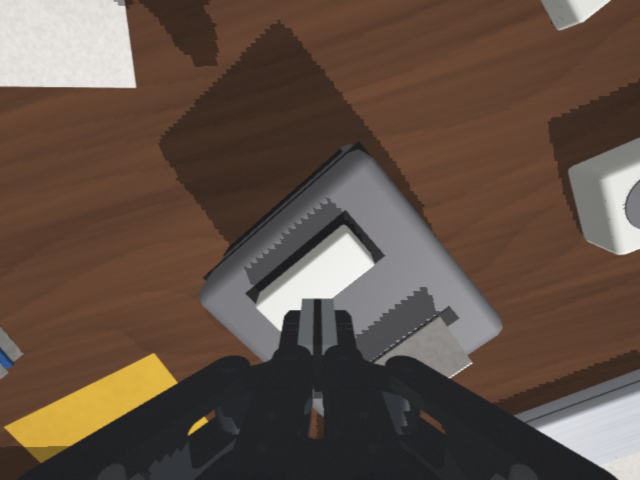

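The wrist view shows the fingertips at (317,310), just past the bar key (315,270) in perspective as with the switch, with the ticket clear at (425,350). I press it the same way.

>>> arm_command --plan '[[[0,-0.1,0.7,0,0,0],[0,-0.1,1.4,0,0,0],[0,-0.1,2.0,0,0,0],[0,-0.1,2.4,0,0,0],[0,-0.1,2.6,0,0,0],[0,-0.1,2.8,0,0,0],[0,-0.1,3.0,0,0,0],[0,-0.1,3.2,0,0,0],[0,-0.1,3.4,0,0,0],[0,-0.1,3.6,0,0,0],[0,-0.1,3.8,0,0,0],[0,-0.1,3.8,0,0,0]]]'

```text
t: 5.75
tool_pos: [0.492, -0.2692, 0.2769]
tool_rot: [0.455, 3.108, -0.0]
contact_force: [-1.5, 1.1, 3.9]
opening: 0.0003
grip_force: 1.7
```

```bash
python3 -c "
from h import *
to(.4926,-.2695,.103)
c,im,d=snap('wrist','w4')
v,u=np.mgrid[200:300,230:400]
f=np.load('w4.npz');m=im[200:300,230:400].min(-1)>190
p=np.array([world(f,d,a,b) for a,b in zip(u[m],v[m])]);print(len(p),np.median(p,0))
f=np.load('w3.npz');m=f['im'][200:300,230:400].min(-1)>190
p=np.array([world(f,f['d'],a,b) for a,b in zip(u[m],v[m])]);print(len(p),np.median(p,0))"
```

```text
t 5.75 tip [ 0.492  -0.2693  0.1039] F [-1.5  1.1  3.9] open 0.00025296470167415324 z axis [ 2.e-04 -2.e-04 -1.e+00]
delta cm [-0.06 -0.01  0.09]
1675 [ 0.48290674 -0.24925624  0.10249075]
3285 [ 0.48939149 -0.26083946  0.11012004]
```

Down about 8 mm, so I press a little further.

>>> arm_command --plan '[[[0,0,0.1,0,0,0],[0,0,0.2,0,0,0],[0,0,0.3,0,0,0],[0,0,0.35,0,0,0],[0,0,0.35,0,0,0],[0,0,0.35,0,0,0]]]'

```text
t: 6.3
tool_pos: [0.492, -0.2692, 0.2737]
tool_rot: [0.455, 3.108, -0.0]
contact_force: [-2.9, 1.7, 5.5]
opening: -0.0001
grip_force: 2.8
```

```bash
python3 -c "
from h import *
to(.521,.2315,.19)
c,im,d=snap('wrist','w5')
v,u=np.mgrid[200:300,230:400]
m=im[200:300,230:400].min(-1)>190
p=np.array([world(c,d,a,b) for a,b in zip(u[m],v[m])]);print(len(p),np.median(p,0))"
```

```text
t 6.3 tip [ 0.4921 -0.2693  0.1007] F [-2.9  1.7  5.5] open -7.864199060464761e-05 z axis [ 1.e-04 -2.e-04 -1.e+00]
delta cm [11.58 48.8  -8.93]
1696 [ 0.48265746 -0.24933711  0.09935974]
```

The key is now at 0.0994, about 11 mm down. On to the bell.

>>> arm_command --plan '[[[0,0,-3,0,0,0],[0,0,-6,0,0,0],[0.2,1,-8.5,0,0,0],[0.8,3.5,-9,0,0,0],[1.8,7.4,-9,0,0,0],[2.7,11.4,-9,0,0,0],[3.6,15.4,-9,0,0,0],[4.6,19.4,-9,0,0,0],[5.5,23.4,-9,0,0,0],[6.5,27.4,-9,0,0,0],[7.4,31.4,-9,0,0,0],[8.4,35.4,-9,0,0,0]]]'

```text
t: 7.35
tool_pos: [0.5127, 0.096, 0.3629]
tool_rot: [0.455, 3.107, 0.0]
contact_force: [2.0, 0.0, 0.6]
opening: -0.0002
grip_force: 0.0
```

>>> arm_command --plan '[[[0.9,4,0,0,0,0],[1.9,8,0,0,0,0],[2.8,11.5,1,0,0,0],[3.2,13.4,3,0,0,0],[3.2,13.4,5.5,0,0,0],[3.2,13.4,7.5,0,0,0],[3.2,13.4,8.5,0,0,0],[3.2,13.4,8.5,0,0,0],[3.2,13.4,8.5,0,0,0],[3.2,13.4,8.5,0,0,0]]]'

```text
t: 8.18
tool_pos: [0.5215, 0.2314, 0.2797]
tool_rot: [0.456, 3.106, 0.002]
contact_force: [0.2, 0.9, 0.0]
opening: -0.0002
grip_force: 0.0
```

```bash
python3 -c "
from h import *
to(.521,.2315,.066)
c,im,d=snap('wrist','w6')"
```

```text
t 8.18 tip [0.5219 0.2315 0.1067] F [0.2 0.9 0. ] open -0.00016148406783708872 z axis [ 2.6e-03  8.0e-04 -1.0e+00]
delta cm [ 0.09 -0.04  4.07]
```

View pics/w6.png

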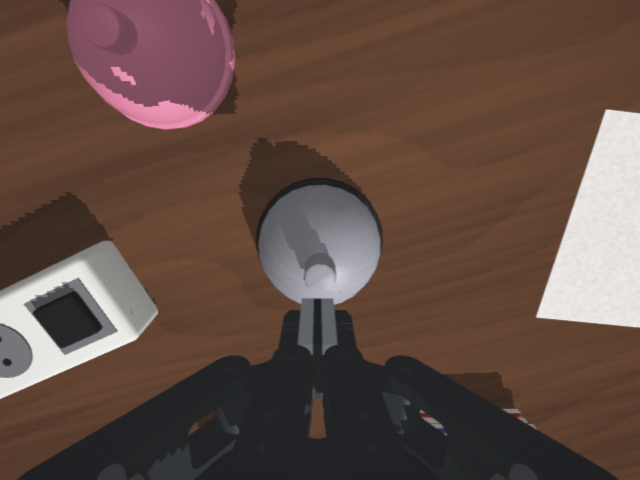

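The wrist view shows the pin at (320,275), in line with the fingertips at (317,310), and the switch visibly down at (68,320). Now I tap.

>>> arm_command --plan '[[[0,0,0.7,0,0,0],[0,0,1.5,0,0,0],[0,0,2.2,0,0,0],[0,0,2.7,0,0,0],[0,0,3.0,0,0,0],[0,0,3.2,0,0,0],[0,0,3.4,0,0,0],[0,0,3.6,0,0,0],[0,0,3.8,0,0,0],[0,0,4.0,0,0,0],[0,0,4.1,0,0,0],[0,0,4.1,0,0,0]]]'

```text
t: 9.23
tool_pos: [0.5209, 0.2316, 0.2376]
tool_rot: [0.455, 3.108, 0.0]
contact_force: [-1.8, -1.3, 4.5]
opening: 0.0002
grip_force: 2.0
```

```bash
python3 -c "
from h import *
to(.521,.2315,.066)"
```

```text
t 9.23 tip [0.5209 0.2316 0.0646] F [-1.8 -1.3  4.5] open 0.00020950752943835 z axis [ 2.e-04  1.e-04 -1.e+00]
delta cm [-0.01 -0.01 -0.14]
```

>>> arm_command --plan '[[[0,0,0.05,0,0,0],[0,0,0.1,0,0,0],[0,0,0.1,0,0,0],[0,0,-0.4,0,0,0],[0,0,-1.2,0,0,0],[0,0,-2.5,0,0,0],[0,0,-5,0,0,0],[0,0,-8,0,0,0],[0,0,-11,0,0,0],[0,0,-14,0,0,0],[0,0,-14,0,0,0],[0,0,-14,0,0,0]]]'

```text
t: 10.23
tool_pos: [0.5212, 0.2317, 0.3811]
tool_rot: [0.454, 3.103, 0.004]
contact_force: [0.4, -0.1, -0.0]
opening: -0.0001
grip_force: 0.0
```

```bash
python3 - <<'E'
from h import *
to(.521,.2315,.2)
c,im,d=snap('scene','s2')
f=np.load('s2.npz'); v,u=np.mgrid[:480,:640]
for g in(np.load('scene0.npz'),f):
    d=g['d'];P=np.stack([(u-g['cx'])/g['fx']*d,-(v-g['cy'])/g['fy']*d,-d],-1)@g['pose'][:3,:3].T+g['pose'][:3,3]
    Q=P.reshape(-1,3)
    for n,(x,y,r,lo) in dict(sw=(.513,.069,.012,.04),bar=(.4926,-.2695,.010,.09),pin=(.521,.2315,.015,.06)).items():
        q=Q[(np.hypot(Q[:,0]-x,Q[:,1]-y)<r)&(Q[:,2]>lo)&(Q[:,2]<.13)];print(n,len(q),q.mean(0).round(4),np.median(q[:,2]).round(4))
E
```

```text
t 10.23 tip [0.5223 0.232  0.2081] F [ 0.4 -0.1 -0. ] open -0.00011765487968951131 z axis [ 0.0062  0.0018 -1.    ]
delta cm [ 0.12 -0.09  0.81]
sw 49 [0.5138 0.0692 0.0581] 0.0584
bar 37 [ 0.4945 -0.2687  0.1113] 0.1131
pin 48 [0.5242 0.2303 0.0676] 0.068
sw 46 [0.5126 0.069  0.0495] 0.0492
bar 37 [ 0.4939 -0.2693  0.1023] 0.1022
pin 47 [0.524  0.2302 0.0679] 0.0683
```

View pics/s2.png

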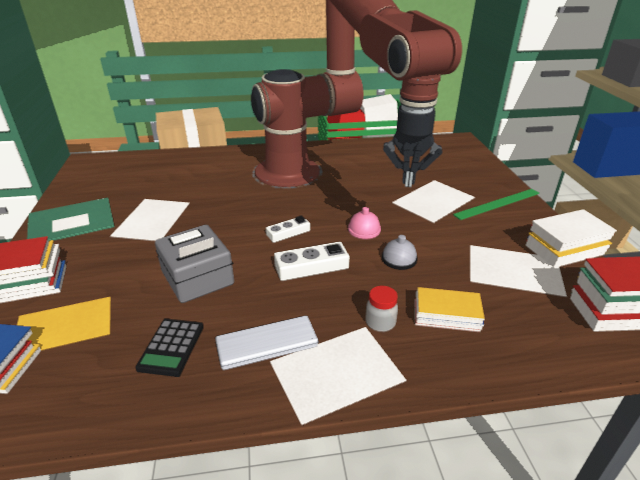

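The scene view shows the switch (335,250) and the bar key (186,237) down by about 9–11 mm. The bell (400,252) has not moved and its pin is back up. Nothing else on the desk has moved, so I hand in.

```bash
python3 -c "
from station import *
print(finish_job())"
```

```text
the job is handed in; nothing more can be done
None
```

I pressed the power switch and then the printer bar key (each about 9–11 mm down), then tapped the steel bell, which sprang back without moving; nothing else on the desk shifted, and I handed the job in at about 10 s.

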